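Widen the mixer cradle by one hole and load the tube rack

ROBOT

A 6-joint arm with a two-finger parallel gripper is mounted at the origin on the work surface. World frame = base frame: x ahead of the robot, y to its left, z up, the work surface at z = 0. Lengths are in m, angles in rad, forces in N, time in s.
With the tool pointing down it reaches from about 0.275 to 0.775 m from the base axis. Payload 14.6 kg.
Tool frame: the origin (TCP) lies on the centre line of the jaws, within the pads' length; the fingertips stand 22 mm ahead of it and the grasp point (between the pads) lies 3 mm ahead of it; z points along the fingers, y is the direction in which the jaws open and shut (so a half turn about z gives the same grasp; the last joint's range is limited). The gripper opens to 85 mm and grips with 20 to 120 N. Pads are 22 mm wide; open, the fingers measure 114 mm over their backs; the gripper's body (76 mm by 85 mm) begins 54 mm behind the grasp point. The pads swing forward as they close: fully open they stand 13 mm farther back than shut.
Start: joints at [0.978, 0.263, -0.048, 1.259, 0, 1.415], TCP at [0.223, 0.475, 0.253] pointing down, gripper open.
Joint ranges: [-2.65, 2.65], [-0.89, 1.7], [-1.18, 1.37], [-2.13, 2.11], [-1.35, 1.29], [-3.14, 3.14]. Speed limits (rad/s): [1.89, 1.89, 2.57, 2.79, 3.14, 3.14].

INTERFACE

Orientations are given as [roll, pitch, yaw] about the fixed x, y, z axes, in that order (R = Rz(yaw) Ry(pitch) Rx(roll)).
In Python, from bench import sensors, grab_frame, camera_info, manip gives the robot as it stands.
- The arm moves only by the tool step_arm, never from a script. Its argument "deltas" is a list of rows, each a list of 6 numbers: the shift along the tool's x, y, z each as a share of 0.1 m, from -1 to 1, then the turn, a rotation vector about the tool's x, y, z each as a share of 180 degrees, from -1 to 1. In form: [[tx, ty, tz, ax, ay, az], ...]. A call has 1 to 5 rows; each row is the pose to reach, as a shift and turn from the pose commanded when the call began, along the tool's axes at that moment, turning the shorter way round; what a row does not reach only later rows make up. A row lasts 1/10 s, in which the tool goes at most 50 mm and 8.59 degrees, less where a joint would pass 70% of its speed; a pose out of reach is approached as far as the arm can. A call with a number of a shift or a turn outside -1 to 1 is refused whole. A call with a gripper value outside its range is refused whole. "claw" is the finger opening in mm, from 0 to 85.4, set as the call begins (left out, the last holds). The fingers move at their own pace and stop on an object; the grip force is fixed at half the most. Time passes only in rows, so rows that repeat a pose let the fingers close. It gives the time, the measured TCP pose, the force and the opening at its end, in the units of the state.
- sensors.observe(): the state, without advancing time (a new reading comes with each control period).
- grab_frame(name): name is "scene" or "top" or "wrist"; returns the picture (384x512x3 uint8, blue, green, red); there is no depth.
- camera_info(name): a dict with "camera_matrix" (3x3 intrinsics, pixels), "eye" and "attitude" of the camera in the world. Camera axes: x right, y down, z forward; pixel columns grow to the right and rows downward; lengths in m; the calibration is good to about 2 mm. A picture is of the moment at which its call begins: read the wrist's pose just before it. camera_info takes no time and is no camera call; for the wrist camera it gives the pose at the moment of the call.
- manip.job_done(): hands the job in, once; it reports no verdict.
The state is a dict: "time": time; "qpos": joint angles; "joint_vel": joint speeds; "joint_torque": joint torques, N m; "ee_pos": TCP position; "eef_rot": TCP orientation; "contact_force": force on the tool from outside, world axes, zero at the start; "moment": the same for the moment, N m; "opening": opening from 0.0 (shut) to 1.0 (fully open).
Only numpy, scipy, OpenCV 4.12 (cv2) and the standard library are available. Lean on these libraries where they do the work, as an engineer would, in place of code of your own. Each camera call takes 0.05 s, during which the arm holds its last target. There are 200 camera calls.

TASK

The mixer's rack cradle is set too narrow for the low eight-tube rack. Press its sprung button, slide the tube to widen the gap until the button pops out fully in the very next hole (do not run past it), then set the rack down squarely on the bed between the two jaws, upright and not overhanging the bed's sides. Be gentle with the cradle (never push on it with more than about 25 N), and leave everything else on the bench alone.

Things in the scene. Friction and masses are not known exactly. Their poses are not given: they have to be found in the camera images.
- cradle: The mixer's adjustable rack cradle, a fixed stand 350 mm long: white bed and fixed aluminium jaw at its -y end, outer tube with the sliding tube and its button at its +y end. y runs along it, from the fixed jaw to the tube; x across, z up. Origin on the bench, on the middle line, 130 mm from the fixed jaw's inner face.
- nest (a point): Point on top of the bed (12 mm above the bench), at the foot of the fixed jaw's inner face, in the middle of the bed's 70 mm width; axes as the cradle's. Both jaws are 60 mm wide and stand 35 mm above the bed. The gap between their faces is 68 mm plus the value of joint slide and starts here, running to +y; the bed is open on both x sides.
- button_top (a point): Centre of the top of the sprung thumb plate (black, 36 mm across by 40 mm along y, 5 mm thick; top 65 mm above the bench when out), 205 mm from the nest point along y when slide is 0. It works the button when pressed straight down, and travels with the sliding tube, over the slotted outer tube (48 mm wide, top 52 mm above the bench).
- ear (a point): Middle of the top edge of the upright aluminium ear on the +y side of the thumb plate; its twin stands on the -y side. Each is 34 mm wide (x), 4 mm thick; inner faces 46 mm apart, tops 80 mm above the bench, 15 mm above the plate when it is out. The ears are fixed to the sliding tube: closed fingertips fit between them and can push this one to +y.
- button (a joint): m; 0 = out, its pin in a hole locks the tube; 0.007 = fully pressed, solid stop. Spring: 2 N to start, 6 N at full press. The tube is free only at 0.005 or more. Once the pin has left its hole, the tube's wall keeps it at 0.005 unaided until it comes under a hole, where it pops out by itself if nothing presses on the plate.
- slide (a joint): Travel of the sliding tube and its jaw, m, to the cradle's +y (gap widens): 0 = first hole, as found; 2 mm of play in a hole; about 2 to 3 N of friction. The next hole lies at 0.034 to 0.050: the steel strip with the holes is set differently on each stand, so feel for it: with the pin popped in, the tube stops dead. A further, unwanted hole lies 0.036 beyond.
- rack_center (a point): Centre of the low tube rack to be loaded: a loose grey block 50 (its x) x 90 (its y) x 45 mm high with eight white caps (2 x 4) standing 10 mm out of its top; 0.2 to 0.4 kg. It stands on the bench on the robot's side of the cradle. The point is half-way up the block, 22.5 mm over its underside.
- rack: The low rack (see rack_center); origin at the centre of its underside.
- vial: Bystander, to be left alone: small white-capped jar 28 mm across, 55 mm tall, behind the cradle's bed; origin at the centre of its underside.
- reagent: Bystander, to be left alone: bottle 44 mm across, 90 mm tall, off one end of the low rack; origin at the centre of its underside.
- pipette_a: Bystander, to be left alone: pipette lying on the bench, about 270 mm long, 28 mm high; origin at the centre of its underside, 65 mm from the pipette's middle.
- pipette_b: Bystander, to be left alone: second pipette lying on the bench, about 270 mm long, 28 mm high; origin at the centre of its underside, 65 mm from the pipette's middle.

How it is judged:
By the outcome, as a careful person would: the job done as asked, in the order asked, and still so for the second after the job is handed in, with the robot touching nothing.
It also fails if it takes over 58 s, if anything falls off the work surface, if the arm or the gripper's body presses on something with over 40 N, if the wrist force passes 120 N, or if a joint passes its speed limit or range.

## Working session

There is one attempt and no reset: what is moved stays moved. The work goes in short steps, Python scripts to look and compute and a tool call to move; the robot and the scene stay as the last step left them, time stands still between calls to the robot, and variables do not carry over. Pictures are saved under pics/ and viewed, about 8 in all and at most 12, crops included, and the job is handed in when it is done.

Besides the shell and the picture viewer there is one more tool, called after "Call:" in YAML: its name, and indented under it one key for each argument. step_arm: Moves the arm, as the interface text tells. Its arguments: {"type":"object","properties":{"deltas":{"type":"array","items":{"type":"array","items":{"type":"number","minimum":-1,"maximum":1}}},"claw":{"type":"number"}},"required":["deltas"]}

```bash
mkdir -p pics; ls
python3 - <<'E'
from bench import sensors, grab_frame, camera_info
import cv2
print(sensors.observe())
for n in ("top","scene"):
    cv2.imwrite(f"pics/{n}0.png",grab_frame(n)); print(n,camera_info(n))
E
```

```text
pics
{'time': 0.0, 'qpos': array([ 9.77707857e-01,  2.63528291e-01, -4.89371116e-02,  1.25937920e+00,
        1.87050449e-05,  1.41554104e+00]), 'joint_vel': array([0.00158399, 0.00042766, 0.00117171, 0.00049394, 0.00185431,
       0.00119682]), 'joint_torque': array([ 1.00222056e-03, -6.37614155e+01,  3.84567046e+01,  1.35336828e-02,
        2.45686948e-05,  5.65480889e-06]), 'ee_pos': array([0.22243022, 0.47528435, 0.25282223]), 'eef_rot': array([-3.14055988e+00, -1.80577433e-04,  2.70375936e+00]), 'contact_force': array([0.16771445, 0.35417332, 0.14800928]), 'moment': array([-0.02076961, -0.03027036,  0.00863457]), 'opening': 1.0024790057485684}
top {'camera_matrix': array([[355.87478383,   0.        , 257.04900247],
       [  0.        , 355.87478383, 189.09175399],
       [  0.        ,   0.        ,   1.        ]]), 'eye': array([0.36385856, 0.1192847 , 0.93934412]), 'attitude': array([-2.89901628e+00, -2.80558169e-03, -1.64964686e+00])}
scene {'camera_matrix': array([[476.64829029,   0.        , 254.87542417],
       [  0.        , 476.64829029, 196.99532903],
       [  0.        ,   0.        ,   1.        ]]), 'eye': array([ 1.16925794, -0.40253053,  0.83802772]), 'attitude': array([-2.34119765, -0.00270308,  0.87483381])}
```

```bash
python3 -c "
import cv2
for n in ('top','scene'):
    i=cv2.imread(f'pics/{n}0.png'); cv2.imwrite(f'pics/{n}0b.png',cv2.resize(i,None,fx=1.5625,fy=1.5625,interpolation=cv2.INTER_CUBIC))"
```

```text
(no output)
```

View pics/top0b.png

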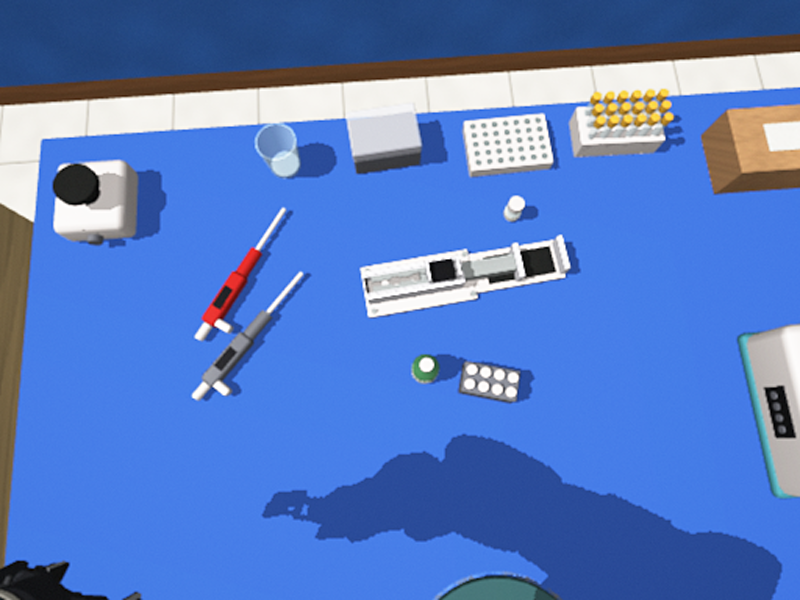

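View pics/scene0b.png

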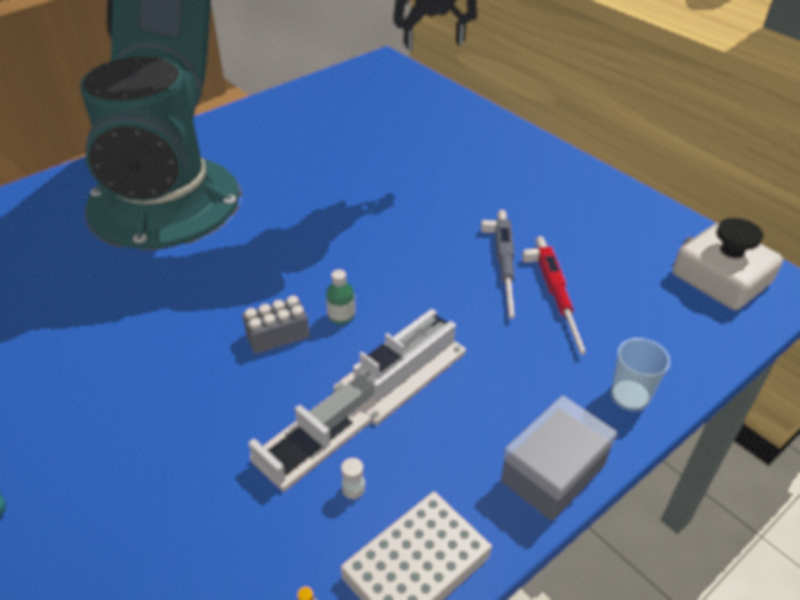

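The top view shows the cradle at (360–575, 235–315), with the fixed jaw on the right. The rack is at (490,381), the bottle at (425,367) and the vial at (514,208). I'll enlarge these next.

```bash
python3 -c "
import cv2
i=cv2.imread('pics/top0.png')[145:265,222:378]; cv2.imwrite('pics/top0c.png',cv2.resize(i,None,fx=5,fy=5,interpolation=cv2.INTER_CUBIC))"
```

```text
(no output)
```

View pics/top0c.png

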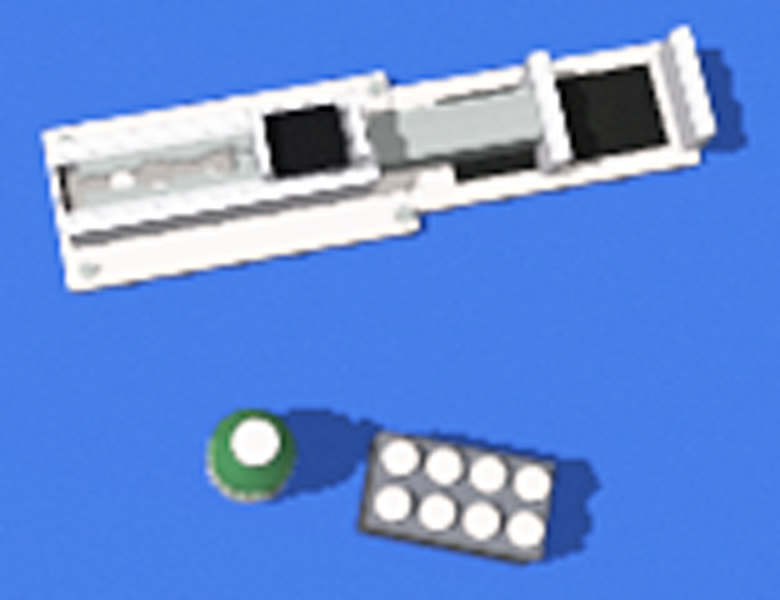

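The enlarged crop gives these points:
- Thumb plate corners: (265,115), (345,103), (352,165), (277,180).
- Cap centres: from (401,456) to (525,530).
- Fixed jaw top: from (680,30) to (705,140).
- Reagent cap: (256,442).

```bash
cat > h.py <<'E'
import numpy as np
from scipy.spatial.transform import Rotation as R
def ray(ci,uv,z):
    K=ci["camera_matrix"]; Rm=R.from_euler("xyz",ci["attitude"]).as_matrix()
    d=np.c_[uv,np.ones(len(uv))]@np.linalg.inv(K).T@Rm.T
    e=np.asarray(ci["eye"]); return e+d*((z-e[2])/d[:,2])[:,None]
def proj(ci,P):
    Rm=R.from_euler("xyz",ci["attitude"]).as_matrix()
    q=(np.asarray(P)-ci["eye"])@Rm@ci["camera_matrix"].T
    return q[:,:2]/q[:,2:]
E
python3 - <<'E'
from h import *
from bench import camera_info
np.set_printoptions(precision=4,suppress=True)
ci=camera_info("top")
f=lambda p,z: ray(ci,(np.array(p,float)+.5)/5-.5+[222,145],z)
caps=f([(401,456),(445,465),(489,475),(533,483),(393,503),(437,511),(481,521),(525,530)],.055)
print("rack",caps.mean(0)); d=caps[[0,4]].mean(0)-caps[[3,7]].mean(0); print(d,np.degrees(np.arctan2(d[1],d[0])))
print("capmid",(caps[1:3].mean(0)+caps[5:7].mean(0))/2)
p=f([(265,115),(345,103),(352,165),(277,180)],.065);print("plate",p,p.mean(0))
j=f([(668,36),(694,145),(690,28),(714,138)],.047);print("jaw",j)
b=f([(45,131),(68,290),(420,230),(700,163),(382,73)],.005);print("base",b)
print("outer tube",f([(58,133),(75,240)],.052))
print("reagent",f([(256,442)],.09))
print("slide jaw top",f([(529,54),(552,50),(575,160),(550,168)],.047))
E
```

```text
rack [ 0.4337 -0.0302  0.055 ]
[0.0183 0.0634 0.    ] 73.93383406963376
capmid [ 0.4337 -0.0302  0.055 ]
plate [[0.6325 0.0504 0.065 ]
 [0.6358 0.0087 0.065 ]
 [0.6025 0.0085 0.065 ]
 [0.5976 0.0474 0.065 ]] [0.6171 0.0287 0.065 ]
jaw [[ 0.6651 -0.1683  0.047 ]
 [ 0.6043 -0.1732  0.047 ]
 [ 0.6686 -0.1807  0.047 ]
 [ 0.6072 -0.1842  0.047 ]]
base [[ 0.6512  0.1666  0.005 ]
 [ 0.5615  0.1598  0.005 ]
 [ 0.5797 -0.032   0.005 ]
 [ 0.6052 -0.1887  0.005 ]
 [ 0.6701 -0.021   0.005 ]]
outer tube [[0.6352 0.1576 0.052 ]
 [0.5774 0.1525 0.052 ]]
reagent [[0.4627 0.0714 0.09  ]]
slide jaw top [[ 0.6608 -0.0935  0.047 ]
 [ 0.6621 -0.1059  0.047 ]
 [ 0.601  -0.11    0.047 ]
 [ 0.5978 -0.0965  0.047 ]]
```

Run:
```python
from h import *
from bench import camera_info,sensors
np.set_printoptions(precision=4,suppress=True)
s=sensors.observe();ci=camera_info("wrist");print(ci["camera_matrix"])
T=R.from_euler("xyz",s["eef_rot"]);C=R.from_euler("xyz",ci["attitude"])
print("cam in tool",T.inv().apply(ci["eye"]-s["ee_pos"]));print((T.inv()*C).as_matrix())
ct=camera_info("top");print("vial",ray(ct,[(516/1.5625,202/1.5625)],.055))
Rt=R.from_euler("xyz",[np.pi,0,np.radians(95.2)])
for g in ([.55,-.03,.32],):
  print("cam eye at goal",np.array(g)+Rt.apply(T.inv().apply(ci["eye"]-s["ee_pos"])))
  print("shift tool", T.inv().apply(g-s["ee_pos"]), "turn deg",(T.inv()*Rt).as_rotvec(degrees=True))
```

```text
[[342.7757   0.     256.5868]
 [  0.     342.7757 185.3487]
 [  0.       0.       1.    ]]
cam in tool [ 0.0742 -0.     -0.1207]
[[ 0.0007 -0.9566 -0.2913]
 [ 1.      0.0006  0.0004]
 [-0.0002 -0.2913  0.9566]]
vial [[ 0.7307 -0.1084  0.055 ]]
cam eye at goal [0.5432 0.0439 0.4407]
shift tool [-0.5109 -0.3188 -0.0669] turn deg [-0.0521  0.0208 59.7149]
```

Call:
step_arm:
  deltas:
    - [-1, -0.65, 0, 0, 0, 0.1659]
    - [-1, -0.65, 0, 0, 0, 0.1659]
    - [-1, -0.65, 0, 0, 0, 0.1659]
    - [-1, -0.65, 0, 0, 0, 0.1659]
  claw: 0

```text
time: 0.5
ee_pos: [0.2866, 0.3722, 0.2533]
eef_rot: [-3.141, 0.0, 2.174]
contact_force: [-0.2, -0.1, -0.5]
opening: 0.329
```

Call:
step_arm:
  deltas:
    - [-1, -0.2, 0, 0, 0, 0.1659]
    - [-1, -0.2, 0, 0, 0, 0.1659]
    - [-1, -0.2, 0, 0, 0, 0.1659]
    - [-1, -0.2, 0, 0, 0, 0.1659]

```text
time: 0.9
ee_pos: [0.3272, 0.2794, 0.2532]
eef_rot: [-3.141, 0.0, 1.653]
contact_force: [-0.4, -0.8, -0.7]
opening: -0.0
```

Call:
step_arm:
  deltas:
    - [-1, 0.64, 0, 0, 0, 0]
    - [-1, 0.64, 0, 0, 0, 0]
    - [-1, 0.64, 0, 0, 0, 0]

```text
time: 1.2
ee_pos: [0.4011, 0.1846, 0.253]
eef_rot: [3.142, 0.001, 1.66]
contact_force: [-0.2, 0.3, 0.6]
opening: -0.002
```

Call:
step_arm:
  deltas:
    - [-1, 0.64, 0, 0, 0, 0]
    - [-1, 0.64, 0, 0, 0, 0]
    - [-1, 0.64, 0, 0, 0, 0]

```text
time: 1.5
ee_pos: [0.4742, 0.0903, 0.2528]
eef_rot: [-3.141, 0.001, 1.659]
contact_force: [0.1, 0.1, 0.3]
opening: 0.0
```

Call:
step_arm:
  deltas:
    - [-1, 0.64, 0, 0, 0, 0]
    - [-1, 0.64, 0, 0, 0, 0]
    - [-1, 0.64, 0, 0, 0, 0]
    - [-1, 0.64, 0, 0, 0, 0]

```text
time: 1.9
ee_pos: [0.546, -0.0024, 0.2524]
eef_rot: [-3.14, -0.0, 1.659]
contact_force: [-0.5, 0.5, 0.4]
opening: 0.003
```

Run:
```python
from h import *
from bench import camera_info,sensors,grab_frame
import cv2,pickle
s=sensors.observe();ci=camera_info("wrist");i=grab_frame("wrist")
pickle.dump((s,ci),open("w1.pkl","wb"));cv2.imwrite("pics/w1.png",i);print(s["ee_pos"],s["eef_rot"],s["contact_force"],s["time"])
print(proj(ci,[[.617,.0287,.065],[.635,-.171,.047],[.4337,-.0302,.055]]))
cv2.imwrite("pics/w1b.png",cv2.resize(i,None,fx=1.5625,fy=1.5625,interpolation=cv2.INTER_CUBIC))
```

```text
[ 0.54604435 -0.0024149   0.25237915] [-3.14047030e+00 -1.20038268e-04  1.65872903e+00] [-0.52879062  0.54798482  0.3789659 ] 1.9
[[338.08478587 138.48472537]
 [322.32142582 314.00932031]
 [138.24832531 180.6232738 ]]
```

View pics/w1b.png

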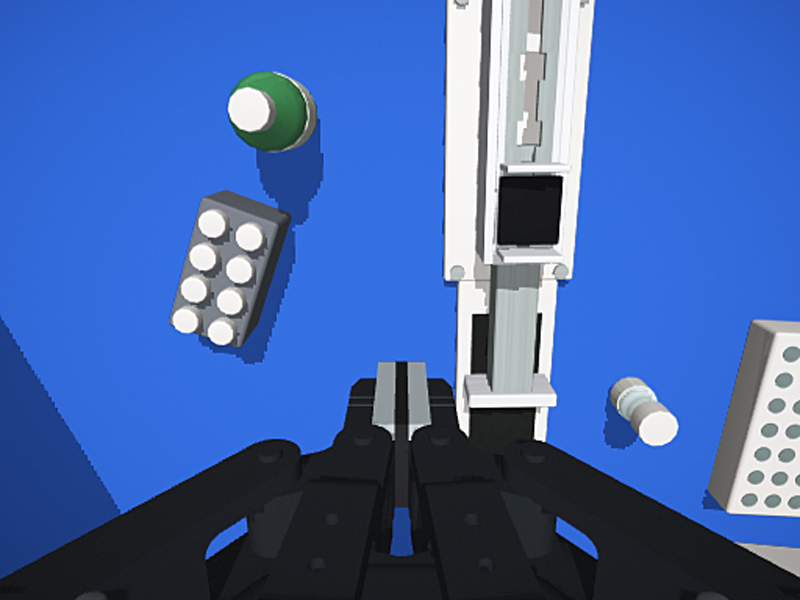

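The wrist view shows the plate at (530,211), with corners (499,176), (563,177), (559,246) and (497,246). The caps run from (213,223) to (222,332), the sliding jaw is at (512,392) and the vial cap is at (657,428). The fixed jaw is hidden behind the gripper.

Run:
```python
from h import *
import pickle
np.set_printoptions(precision=4,suppress=True)
s,ci=pickle.load(open("w1.pkl","rb"))
f=lambda p,z: ray(ci,(np.array(p,float)+.5)/1.5625-.5,z)
caps=f([(213,223),(250,237),(203,257),(239,270),(194,289),(230,302),(186,320),(222,332)],.055)
print("rack",caps.mean(0)); d=caps[:2].mean(0)-caps[6:].mean(0); print(np.linalg.norm(d),np.degrees(np.arctan2(d[1],d[0])))
p=f([(499,176),(563,177),(559,246),(497,246)],.065);print("plate",p,p.mean(0))
print("ear",f([(503,165),(571,165)],.080))
print("sl jaw back/front top",f([(467,378),(552,378)],.047),f([(467,404),(556,404)],.047))
e=f([(444,0),(444,279),(594,0),(572,279)],.005);print("base edges",e)
for a,b in((0,1),(2,3)): d=e[a]-e[b];print(np.degrees(np.arctan2(d[1],d[0])))
print("reagent",f([(252,110)],.09),"vial",f([(658,430)],.055))
```

```text
rack [ 0.4341 -0.0282  0.055 ]
0.06568271605667779 74.4926982358675
plate [[0.5968 0.05   0.065 ]
 [0.6329 0.0527 0.065 ]
 [0.6375 0.0132 0.065 ]
 [0.6013 0.01   0.065 ]] [0.6171 0.0315 0.065 ]
ear [[0.5953 0.057  0.08  ]
 [0.6315 0.0602 0.08  ]]
sl jaw back/front top [[ 0.5975 -0.0848  0.047 ]
 [ 0.6542 -0.0797  0.047 ]] [[ 0.5999 -0.1041  0.047 ]
 [ 0.6603 -0.0987  0.047 ]]
base edges [[ 0.5591  0.1485  0.005 ]
 [ 0.579  -0.0292  0.005 ]
 [ 0.6512  0.1567  0.005 ]
 [ 0.67   -0.0211  0.005 ]]
96.40723931859489
96.03681071799356
reagent [[0.4642 0.073  0.09  ]] vial [[ 0.7291 -0.1078  0.055 ]]
```

Call:
step_arm:
  deltas:
    - [0.29, 0.74, 0, 0, 0, 0.0]
    - [0.29, 0.74, 0.4, 0, 0, 0]
    - [0.29, 0.74, 0.8, 0, 0, 0]
    - [0.29, 0.74, 1, 0, 0, 0]
    - [0.29, 0.74, 1, 0, 0, 0]

```text
time: 2.45
ee_pos: [0.6138, 0.0366, 0.1508]
eef_rot: [-3.136, -0.001, 1.663]
contact_force: [-1.2, -0.9, 0.3]
opening: -0.0
```

Call:
step_arm:
  deltas:
    - [0, 0, 0.3, 0, 0, 0]
    - [0, 0, 0.38, 0, 0, 0]
    - [0, 0, 0.38, 0, 0, 0]
    - [0, 0, 0.38, 0, 0, 0]

```text
time: 2.85
ee_pos: [0.6165, 0.0352, 0.1169]
eef_rot: [3.14, 0.0, 1.662]
contact_force: [0.9, -0.9, -0.1]
opening: -0.002
```

Run:
```python
from h import *
from bench import camera_info,sensors,grab_frame
import cv2
s=sensors.observe();print(s["ee_pos"],s["eef_rot"],s["contact_force"],s["time"])
w=grab_frame("wrist")[60:360,120:420];c=grab_frame("scene")[190:320,150:300]
cv2.imwrite("pics/v2.png",np.hstack([cv2.resize(w,(390,390)),cv2.resize(c,(400,390),interpolation=cv2.INTER_CUBIC)]))
```

```text
[0.61645099 0.03524223 0.11687613] [3.14016009e+00 2.22048046e-04 1.66161999e+00] [ 0.87212731 -0.89338832 -0.12974516] 2.85
```

View pics/v2.png

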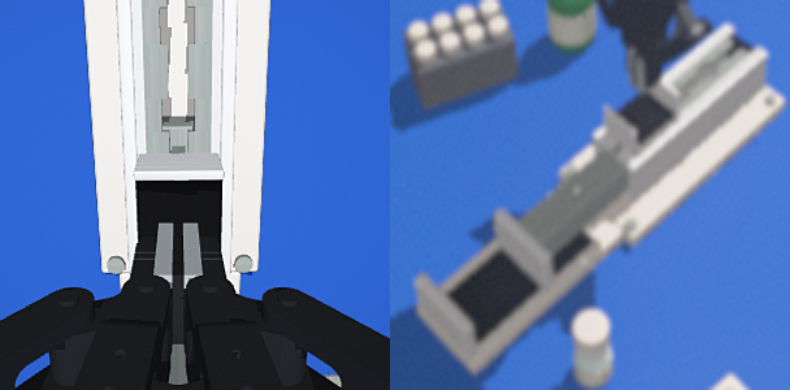

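The fingertips are centred on the plate (wrist crop x≈179) and clear of the +y ear at (179,165). Descending now.

Call:
step_arm:
  deltas:
    - [0, 0, 0.1, 0, 0, 0]
    - [0, 0, 0.2, 0, 0, 0]
    - [0, 0, 0.22, 0, 0, 0]
    - [0, 0, 0.22, 0, 0, 0]
    - [0, 0, 0.22, 0, 0, 0]

```text
time: 3.45
ee_pos: [0.6161, 0.035, 0.0933]
eef_rot: [-3.142, -0.0, 1.661]
contact_force: [-0.1, -0.5, -0.1]
opening: 0.001
```

Call:
step_arm:
  deltas:
    - [0, 0, 0.01, 0, 0, 0]
    - [0, 0, 0.02, 0, 0, 0]
    - [0, 0, 0.02, 0, 0, 0]

```text
time: 3.75
ee_pos: [0.6161, 0.0351, 0.0912]
eef_rot: [3.142, -0.0, 1.661]
contact_force: [-0.3, -0.2, -0.0]
opening: -0.002
```

Call:
step_arm:
  deltas:
    - [0, 0, 0.01, 0, 0, 0]
    - [0, 0, 0.02, 0, 0, 0]
    - [0, 0, 0.02, 0, 0, 0]

```text
time: 4.05
ee_pos: [0.616, 0.035, 0.0891]
eef_rot: [-3.141, -0.0, 1.661]
contact_force: [-0.4, 0.3, -0.2]
opening: 0.002
```

Call:
step_arm:
  deltas:
    - [0, 0, 0.01, 0, 0, 0]
    - [0, 0, 0.02, 0, 0, 0]
    - [0, 0, 0.02, 0, 0, 0]

```text
time: 4.35
ee_pos: [0.6161, 0.0351, 0.0872]
eef_rot: [-3.142, -0.0, 1.661]
contact_force: [-0.0, -0.4, 0.5]
opening: -0.002
```

Call:
step_arm:
  deltas:
    - [0, 0, 0.01, 0, 0, 0]
    - [0, 0, 0.02, 0, 0, 0]
    - [0, 0, 0.02, 0, 0, 0]

```text
time: 4.65
ee_pos: [0.6161, 0.035, 0.0853]
eef_rot: [3.141, 0.0, 1.661]
contact_force: [-0.0, 0.2, 2.7]
opening: 0.004
```

Call:
step_arm:
  deltas:
    - [0, 0, 0.01, 0, 0, 0]
    - [0, 0, 0.02, 0, 0, 0]
    - [0, 0, 0.02, 0, 0, 0]

```text
time: 4.95
ee_pos: [0.6161, 0.035, 0.0832]
eef_rot: [3.141, -0.0, 1.661]
contact_force: [0.3, -0.1, 4.4]
opening: 0.003
```

Call:
step_arm:
  deltas:
    - [0, 0, 0.01, 0, 0, 0]
    - [0, 0, 0.02, 0, 0, 0]
    - [0, 0, 0.02, 0, 0, 0]

```text
time: 5.25
ee_pos: [0.6161, 0.0351, 0.0812]
eef_rot: [3.142, -0.0, 1.661]
contact_force: [-0.9, 0.3, 5.7]
opening: 0.001
```

Call:
step_arm:
  deltas:
    - [0.02, 0, 0, 0, 0, 0]
    - [0.04, 0, 0, 0, 0, 0]
    - [0.05, 0, 0, 0, 0, 0]
    - [0.06, 0, 0, 0, 0, 0]
    - [0.06, 0, 0, 0, 0, 0]

```text
time: 5.75
ee_pos: [0.6156, 0.0408, 0.0814]
eef_rot: [3.141, 0.001, 1.661]
contact_force: [-1.1, -1.7, 5.2]
opening: -0.002
```

Call:
step_arm:
  deltas:
    - [0.01, 0, 0, 0, 0, 0]
    - [0.02, 0, 0, 0, 0, 0]
    - [0.03, 0, 0, 0, 0, 0]
    - [0.03, 0, 0, 0, 0, 0]

```text
time: 6.15
ee_pos: [0.6153, 0.0439, 0.0814]
eef_rot: [3.141, 0.0, 1.661]
contact_force: [-0.8, -2.7, 5.1]
opening: 0.002
```

Call:
step_arm:
  deltas:
    - [0.01, 0, 0, 0, 0, 0]
    - [0.02, 0, 0, 0, 0, 0]
    - [0.03, 0, 0, 0, 0, 0]
    - [0.03, 0, 0, 0, 0, 0]

```text
time: 6.55
ee_pos: [0.615, 0.0469, 0.0813]
eef_rot: [-3.142, 0.0, 1.661]
contact_force: [-1.5, -0.5, 4.8]
opening: -0.003
```

Call:
step_arm:
  deltas:
    - [0.015, 0, 0.005, 0, 0, 0]
    - [0.03, 0, 0.005, 0, 0, 0]
    - [0.04, 0, 0.005, 0, 0, 0]
    - [0.05, 0, 0.005, 0, 0, 0]

```text
time: 6.95
ee_pos: [0.6145, 0.0518, 0.0808]
eef_rot: [-3.141, 0.001, 1.661]
contact_force: [-0.7, -1.6, 5.0]
opening: -0.001
```

Call:
step_arm:
  deltas:
    - [0.015, 0, 0, 0, 0, 0]
    - [0.03, 0, 0, 0, 0, 0]
    - [0.04, 0, 0, 0, 0, 0]
    - [0.05, 0, 0, 0, 0, 0]

```text
time: 7.35
ee_pos: [0.614, 0.0568, 0.0808]
eef_rot: [-3.141, 0.001, 1.661]
contact_force: [-1.4, -1.2, 4.8]
opening: 0.0
```

Run:
```python
from h import *
from bench import camera_info,sensors,grab_frame
import cv2
s=sensors.observe();print(s["ee_pos"],s["contact_force"],s["time"])
w=grab_frame("wrist")[0:300,120:420];c=grab_frame("scene")[190:320,150:300]
cv2.imwrite("pics/v3.png",np.hstack([cv2.resize(w,(390,390)),cv2.resize(c,(400,390),interpolation=cv2.INTER_CUBIC)]))
```

```text
[0.61401003 0.05676381 0.08080865] [-1.39740505 -1.2179179   4.81339617] 7.35
```

View pics/v3.png

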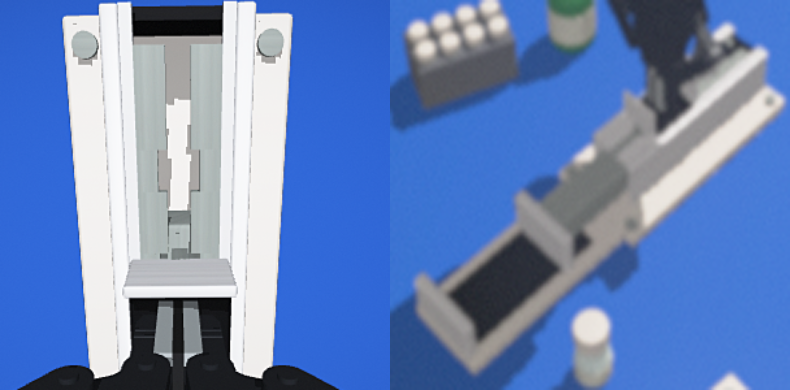

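The tube slid, with the jaw moved from about (526,240) to (548,230) in the scene crop, so the gap is wider and the pin is out of the first hole. I'll lift clear of the plate, then push the ear alone.

Call:
step_arm:
  deltas:
    - [0, 0, -0.05, 0, 0, 0]
    - [0, 0, -0.1, 0, 0, 0]
    - [0, 0, -0.1, 0, 0, 0]
    - [0, 0, -0.1, 0, 0, 0]

```text
time: 7.85
ee_pos: [0.6142, 0.057, 0.0909]
eef_rot: [3.141, -0.0, 1.661]
contact_force: [0.2, 0.0, 0.1]
opening: -0.0
```

Call:
step_arm:
  deltas:
    - [0.01, 0, 0, 0, 0, 0]
    - [0.02, 0, 0, 0, 0, 0]
    - [0.03, 0, 0, 0, 0, 0]
    - [0.04, 0, 0, 0, 0, 0]

```text
time: 8.25
ee_pos: [0.6137, 0.0611, 0.0907]
eef_rot: [-3.141, -0.0, 1.661]
contact_force: [0.0, -0.5, -0.0]
opening: -0.001
```

Call:
step_arm:
  deltas:
    - [0.01, 0, 0, 0, 0, 0]
    - [0.02, 0, 0, 0, 0, 0]
    - [0.03, 0, 0, 0, 0, 0]
    - [0.04, 0, 0, 0, 0, 0]

```text
time: 8.65
ee_pos: [0.6134, 0.065, 0.0908]
eef_rot: [-3.142, -0.0, 1.661]
contact_force: [-0.4, 0.1, 1.0]
opening: -0.003
```

Call:
step_arm:
  deltas:
    - [0.01, 0, 0, 0, 0, 0]
    - [0.02, 0, 0, 0, 0, 0]
    - [0.03, 0, 0, 0, 0, 0]

```text
time: 8.95
ee_pos: [0.6131, 0.0676, 0.0908]
eef_rot: [-3.142, 0.001, 1.661]
contact_force: [0.3, -4.7, -0.2]
opening: 0.001
```

Call:
step_arm:
  deltas:
    - [0.01, 0, 0, 0, 0, 0]
    - [0.02, 0, 0, 0, 0, 0]
    - [0.03, 0, 0, 0, 0, 0]

```text
time: 9.25
ee_pos: [0.6128, 0.0709, 0.0908]
eef_rot: [-3.142, 0.0, 1.661]
contact_force: [-0.8, -4.6, -0.3]
opening: -0.001
```

Call:
step_arm:
  deltas:
    - [0.01, 0, 0, 0, 0, 0]
    - [0.02, 0, 0, 0, 0, 0]
    - [0.03, 0, 0, 0, 0, 0]
    - [0.04, 0, 0, 0, 0, 0]

```text
time: 9.65
ee_pos: [0.6124, 0.075, 0.0908]
eef_rot: [-3.141, 0.0, 1.661]
contact_force: [-1.7, -5.0, 0.4]
opening: -0.003
```

Call:
step_arm:
  deltas:
    - [0.005, 0, 0, 0, 0, 0]
    - [0.01, 0, 0, 0, 0, 0]
    - [0.015, 0, 0, 0, 0, 0]

```text
time: 9.95
ee_pos: [0.6123, 0.0764, 0.0908]
eef_rot: [-3.141, -0.0, 1.661]
contact_force: [-0.6, -4.2, 0.9]
opening: 0.001
```

Call:
step_arm:
  deltas:
    - [0.005, 0, 0, 0, 0, 0]
    - [0.01, 0, 0, 0, 0, 0]
    - [0.015, 0, 0, 0, 0, 0]

```text
time: 10.25
ee_pos: [0.6121, 0.0779, 0.0908]
eef_rot: [-3.141, 0.0, 1.661]
contact_force: [-0.5, -4.9, 0.3]
opening: -0.002
```

Call:
step_arm:
  deltas:
    - [0.005, 0, 0, 0, 0, 0]
    - [0.01, 0, 0, 0, 0, 0]
    - [0.01, 0, 0, 0, 0, 0]

```text
time: 10.55
ee_pos: [0.612, 0.0789, 0.0907]
eef_rot: [-3.141, -0.0, 1.661]
contact_force: [-1.0, -3.8, 2.2]
opening: -0.002
```

Call:
step_arm:
  deltas:
    - [0.005, 0, 0, 0, 0, 0]
    - [0.01, 0, 0, 0, 0, 0]
    - [0.01, 0, 0, 0, 0, 0]

```text
time: 10.85
ee_pos: [0.6119, 0.0799, 0.0908]
eef_rot: [-3.141, -0.0, 1.661]
contact_force: [-1.0, -3.5, 1.5]
opening: 0.001
```

Call:
step_arm:
  deltas:
    - [0.005, 0, 0, 0, 0, 0]
    - [0.01, 0, 0, 0, 0, 0]
    - [0.01, 0, 0, 0, 0, 0]

```text
time: 11.15
ee_pos: [0.6118, 0.0809, 0.0908]
eef_rot: [-3.141, 0.0, 1.661]
contact_force: [-2.1, -4.8, 1.1]
opening: -0.001
```

Call:
step_arm:
  deltas:
    - [0.005, 0, 0, 0, 0, 0]
    - [0.01, 0, 0, 0, 0, 0]
    - [0.01, 0, 0, 0, 0, 0]

```text
time: 11.45
ee_pos: [0.6117, 0.0819, 0.0908]
eef_rot: [-3.141, 0.0, 1.661]
contact_force: [-1.6, -4.3, 1.5]
opening: 0.003
```

Call:
step_arm:
  deltas:
    - [0.005, 0, 0, 0, 0, 0]
    - [0.01, 0, 0, 0, 0, 0]
    - [0.01, 0, 0, 0, 0, 0]

```text
time: 11.75
ee_pos: [0.6116, 0.0829, 0.0908]
eef_rot: [-3.141, -0.0, 1.661]
contact_force: [-2.8, -3.4, -0.1]
opening: -0.002
```

Call:
step_arm:
  deltas:
    - [0.005, 0, 0, 0, 0, 0]
    - [0.01, 0, 0, 0, 0, 0]
    - [0.01, 0, 0, 0, 0, 0]

```text
time: 12.05
ee_pos: [0.6116, 0.0841, 0.0907]
eef_rot: [3.142, -0.001, 1.662]
contact_force: [-1.8, -1.2, 0.3]
opening: -0.001
```

Call:
step_arm:
  deltas:
    - [0.005, 0, 0, 0, 0, 0]
    - [0.01, 0, 0, 0, 0, 0]
    - [0.01, 0, 0, 0, 0, 0]

```text
time: 12.35
ee_pos: [0.6116, 0.0851, 0.0907]
eef_rot: [3.142, -0.0, 1.662]
contact_force: [-0.0, -1.3, 0.5]
opening: -0.0
```

Call:
step_arm:
  deltas:
    - [0.005, 0, 0, 0, 0, 0]
    - [0.01, 0, 0, 0, 0, 0]
    - [0.01, 0, 0, 0, 0, 0]

```text
time: 12.65
ee_pos: [0.6115, 0.0859, 0.0908]
eef_rot: [3.142, -0.0, 1.661]
contact_force: [-0.3, -1.4, -0.6]
opening: -0.005
```

Run:
```python
from h import *
from bench import camera_info,sensors,grab_frame
import cv2
s=sensors.observe();print(s["ee_pos"],s["contact_force"],s["time"])
w=grab_frame("wrist")[0:300,120:420];c=grab_frame("scene")[180:310,160:310]
cv2.imwrite("pics/v4.png",np.hstack([cv2.resize(w,(390,390)),cv2.resize(c,(400,390),interpolation=cv2.INTER_CUBIC)]))
```

```text
[0.61148961 0.08591868 0.0907704 ] [-0.25158675 -1.42411841 -0.64263241] 12.65
```

View pics/v4.png

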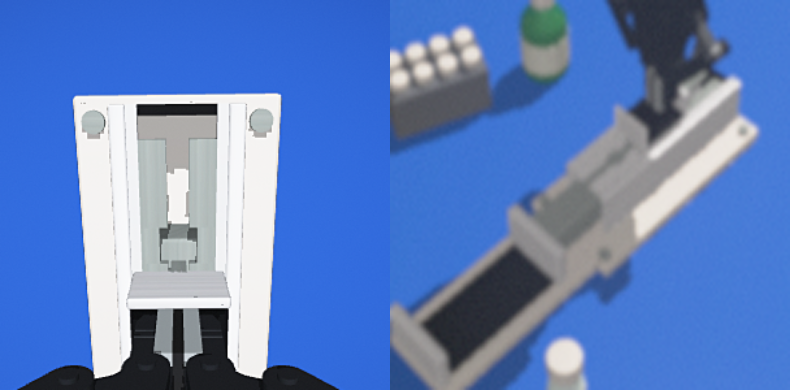

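The tube has moved further and the ear (178,290) is at the fingertips. I can't tell from this whether the pin has popped, so I'll keep feeling for it in 1 mm steps.

Call:
step_arm:
  deltas:
    - [0.005, 0, 0, 0, 0, 0]
    - [0.01, 0, 0, 0, 0, 0]
    - [0.01, 0, 0, 0, 0, 0]

```text
time: 13.05
ee_pos: [0.6114, 0.0869, 0.0908]
eef_rot: [3.142, -0.0, 1.661]
contact_force: [-0.6, -1.6, 0.2]
opening: 0.002
```

Call:
step_arm:
  deltas:
    - [0.005, 0, 0, 0, 0, 0]
    - [0.01, 0, 0, 0, 0, 0]
    - [0.01, 0, 0, 0, 0, 0]

```text
time: 13.35
ee_pos: [0.6113, 0.0879, 0.0908]
eef_rot: [-3.142, -0.0, 1.661]
contact_force: [-2.2, -2.9, -2.1]
opening: 0.002
```

Call:
step_arm:
  deltas:
    - [0.005, 0, 0, 0, 0, 0]
    - [0.01, 0, 0, 0, 0, 0]
    - [0.01, 0, 0, 0, 0, 0]

```text
time: 13.65
ee_pos: [0.6113, 0.0883, 0.0908]
eef_rot: [-3.142, 0.001, 1.661]
contact_force: [-1.0, -7.0, -0.4]
opening: -0.001
```

Call:
step_arm:
  deltas:
    - [0.005, 0, 0, 0, 0, 0]
    - [0.005, 0, 0, 0, 0, 0]
    - [0.005, 0, 0, 0, 0, 0]

```text
time: 13.95
ee_pos: [0.6112, 0.0885, 0.0908]
eef_rot: [-3.141, 0.002, 1.661]
contact_force: [-0.6, -9.0, -1.4]
opening: -0.001
```

Call:
step_arm:
  deltas:
    - [0.005, 0, 0, 0, 0, 0]
    - [0.005, 0, 0, 0, 0, 0]
    - [0.005, 0, 0, 0, 0, 0]

```text
time: 14.25
ee_pos: [0.6112, 0.0886, 0.0908]
eef_rot: [-3.141, 0.003, 1.661]
contact_force: [-0.2, -11.2, 0.2]
opening: 0.0
```

It stopped dead: 11 N with no motion, at slide of about 45 mm. Backing off and lifting.

Call:
step_arm:
  deltas:
    - [-0.05, 0, 0, 0, 0, 0]
    - [-0.08, 0, 0, 0, 0, 0]
    - [-0.08, 0, -0.4, 0, 0, 0]
    - [-0.08, 0, -0.8, 0, 0, 0]
    - [-0.08, 0, -1, 0, 0, 0]

```text
time: 14.75
ee_pos: [0.6127, 0.082, 0.1941]
eef_rot: [3.138, -0.0, 1.662]
contact_force: [0.5, -0.2, 0.3]
opening: -0.002
```

Call:
step_arm:
  deltas:
    - [-0.4, -0.9, -0.3, 0, 0, 0]
    - [-0.4, -0.9, -0.3, 0, 0, 0]
    - [-0.4, -0.9, -0.3, 0, 0, 0]
  claw: 85.4

```text
time: 15.05
ee_pos: [0.5228, 0.0327, 0.2229]
eef_rot: [3.14, 0.0, 1.66]
contact_force: [0.8, -0.0, -0.1]
opening: 0.51
```

Call:
step_arm:
  deltas:
    - [-0.5, -0.95, 0, 0, 0, 0.116]
    - [-0.5, -0.95, 0, 0, 0, 0.116]
    - [-0.5, -0.95, 0, 0, 0, 0.116]
    - [-0.5, -0.95, 0, 0, 0, 0.116]

```text
time: 15.45
ee_pos: [0.4351, -0.025, 0.2212]
eef_rot: [3.141, -0.001, 1.294]
contact_force: [1.1, 1.0, 0.3]
opening: 1.001
```

Run:
```python
from h import *
from bench import camera_info,sensors,grab_frame
import cv2,pickle
s=sensors.observe();ci=camera_info("wrist");w=grab_frame("wrist");t=grab_frame("top");c=grab_frame("scene")
pickle.dump((s,ci),open("w5.pkl","wb"));print(s["ee_pos"],s["eef_rot"],s["time"])
for n,i in zip("wtc",(w,t,c)): cv2.imwrite(f"pics/v5{n}.png",i)
cv2.imwrite("pics/v5.png",np.hstack([cv2.resize(t[145:265,222:378],(400,308),interpolation=cv2.INTER_CUBIC),cv2.resize(c[180:310,150:310],(400,308),interpolation=cv2.INTER_CUBIC)]))
cv2.imwrite("pics/v5w2.png",cv2.resize(w,None,fx=1.5625,fy=1.5625,interpolation=cv2.INTER_CUBIC))
```

```text
[ 0.43514213 -0.02498599  0.22119786] [ 3.14065676e+00 -5.02192687e-04  1.29443954e+00] 15.45
```

View pics/v5.png

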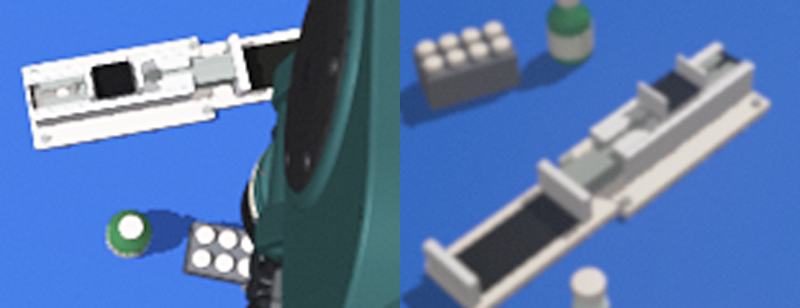

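View pics/v5w2.png

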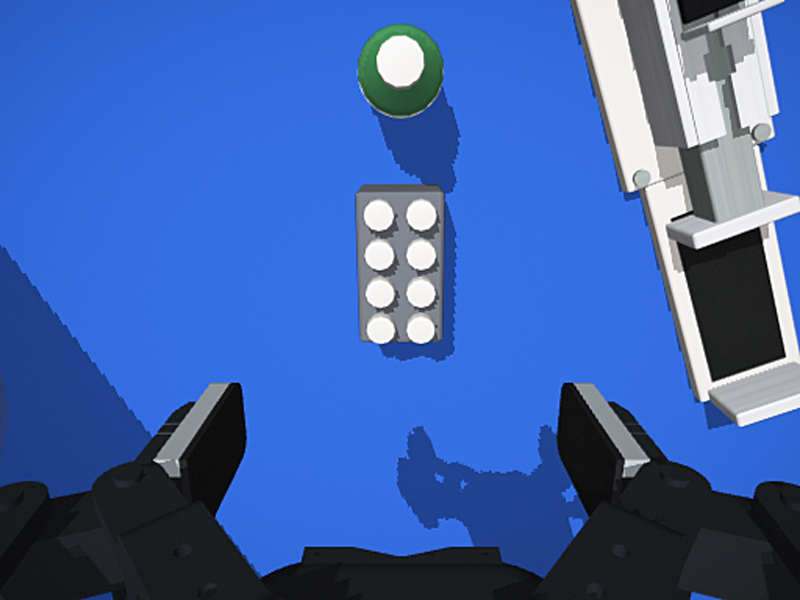

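The scene view shows the button plate up level at (685,90) and the gap widened. In the wrist view the caps run from (378,215) to (421,329), the fixed jaw's inner foot starts at (709,391), and the sliding jaw's inner top corner is at (694,249).

Run:
```python
from h import *
import pickle
from bench import camera_info
np.set_printoptions(precision=4,suppress=True)
s,ci=pickle.load(open("w5.pkl","rb"))
f=lambda p,z: ray(ci,(np.array(p,float)+.5)/1.5625-.5,z)
caps=f([(378,215),(421,215),(379,254),(421,254),(379,292),(421,292),(380,329),(421,329)],.055)
c=caps.mean(0);d=caps[:2].mean(0)-caps[6:].mean(0);print("rack",c,np.degrees(np.arctan2(d[1],d[0])))
T=R.from_euler("xyz",s["eef_rot"])
print("tool shift to rack",T.inv().apply(c-s["ee_pos"]), "tool yaw",np.degrees(s["eef_rot"][2]))
a=np.radians(95.4);y=np.array([np.cos(a),np.sin(a),0]);x=np.array([y[1],-y[0],0])
print("jaw foot",f([(709,391)],.012),"->nest",f([(709,391)],.012)+.03*x,"jaw top",f([(740,413)],.047)+.03*x)
print("foot line",f([(709,391),(795,361)],.012))
print("slide jaw inner top",f([(694,249)],.047),f([(694,249)],.047)+.03*x)
e=f([(643,190),(697,402),(577,0),(623,190)],.005);print("bed edge",e)
print("bed mid via edge",f([(697,402)],.012)+.035*x)
t=camera_info("top")
g=lambda p,z: ray(t,np.array([[222+p[0]*156/400-.3,145+p[1]*120/308-.3]]),z)
print("plate now",g((113,80),.065),"slide",g((113,80),.065)[0,1]-.0295)
```

```text
rack [ 0.4338 -0.0282  0.055 ] 74.65291029040773
tool shift to rack [-0.0035 -0.0005  0.1662] tool yaw 74.16592250656666
jaw foot [[ 0.6112 -0.1769  0.012 ]] ->nest [[ 0.641  -0.1741  0.012 ]] jaw top [[ 0.6413 -0.1709  0.047 ]]
foot line [[ 0.6112 -0.1769  0.012 ]
 [ 0.6693 -0.1702  0.012 ]]
slide jaw inner top [[ 0.5964 -0.0617  0.047 ]] [[ 0.6262 -0.0588  0.047 ]]
bed edge [[ 0.5904 -0.0306  0.005 ]
 [ 0.6054 -0.188   0.005 ]
 [ 0.57    0.0855  0.005 ]
 [ 0.5784 -0.0272  0.005 ]]
bed mid via edge [[ 0.6371 -0.1798  0.012 ]]
plate now [[0.6123 0.0748 0.065 ]] slide 0.04534470983078531
```

Call:
step_arm:
  deltas:
    - [-0.035, -0.005, 0.4, 0, 0, -0.003]
    - [-0.035, -0.005, 0.8, 0, 0, -0.003]
    - [-0.035, -0.005, 1, 0, 0, -0.003]
    - [-0.035, -0.005, 1, 0, 0, -0.003]
    - [-0.035, -0.005, 1, 0, 0, -0.003]

```text
time: 16.1
ee_pos: [0.4351, -0.0274, 0.1212]
eef_rot: [-3.141, -0.0, 1.308]
contact_force: [-0.9, 0.6, -0.1]
opening: 1.001
```

Call:
step_arm:
  deltas:
    - [0, 0, 0.3, 0, 0, 0]
    - [0, 0, 0.6, 0, 0, 0]
    - [0, 0, 0.8, 0, 0, 0]
    - [0, 0, 0.88, 0, 0, 0]
    - [0, 0, 0.88, 0, 0, 0]

```text
time: 16.6
ee_pos: [0.4349, -0.0277, 0.0331]
eef_rot: [3.141, -0.0, 1.307]
contact_force: [-0.7, -0.7, -0.1]
opening: 1.005
```

Call:
step_arm:
  deltas:
    - [0, 0, 0, 0, 0, 0]
    - [0, 0, 0, 0, 0, 0]
    - [0, 0, 0, 0, 0, 0]
    - [0, 0, 0, 0, 0, 0]
    - [0, 0, 0, 0, 0, 0]
  claw: 35

```text
time: 17.1
ee_pos: [0.4349, -0.0279, 0.0339]
eef_rot: [3.14, -0.0, 1.306]
contact_force: [-2.6, 1.4, 12.8]
opening: 0.578
```

Call:
step_arm:
  deltas:
    - [0, 0, -0.1, 0, 0, 0]
    - [0, 0, -0.3, 0, 0, 0]
    - [0, 0, -0.6, 0, 0, 0]
    - [0, 0, -0.9, 0, 0, 0]
    - [0, 0, -0.9, 0, 0, 0]

```text
time: 17.6
ee_pos: [0.436, -0.0281, 0.1265]
eef_rot: [3.136, -0.0, 1.307]
contact_force: [0.1, 0.1, -3.7]
opening: 0.575
```

Call:
step_arm:
  deltas:
    - [0, 0, -0.1, 0, 0, -0.1156]
    - [0, 0, -0.1, 0, 0, -0.1156]
    - [0, 0, -0.1, 0, 0, -0.1156]
    - [0, 0, -0.1, 0, 0, -0.1156]
    - [0, 0, -0.1, 0, 0, -0.1156]

```text
time: 18.1
ee_pos: [0.4341, -0.0277, 0.1326]
eef_rot: [-3.141, -0.0, 1.667]
contact_force: [0.2, -0.5, -3.1]
opening: 0.576
```

Call:
step_arm:
  deltas:
    - [-0.2, 0.35, 0, 0, 0, 0]
    - [-0.4, 0.7, 0, 0, 0, 0]
    - [-0.535, 0.94, 0, 0, 0, 0]

```text
time: 18.4
ee_pos: [0.5351, -0.0727, 0.1326]
eef_rot: [3.141, 0.0, 1.667]
contact_force: [0.4, 0.5, -3.6]
opening: 0.577
```

Call:
step_arm:
  deltas:
    - [-0.2, 0.35, 0, 0, 0, 0]
    - [-0.4, 0.7, 0, 0, 0, 0]
    - [-0.5, 0.9, 0, 0, 0, 0]
    - [-0.535, 0.94, 0, 0, 0, 0]
    - [-0.535, 0.94, 0, 0, 0, 0]

```text
time: 18.9
ee_pos: [0.6319, -0.1159, 0.132]
eef_rot: [-3.14, -0.0, 1.668]
contact_force: [-0.4, 0.4, -2.8]
opening: 0.581
```

Run:
```python
from h import *
from bench import camera_info,sensors,grab_frame
import cv2,pickle
s=sensors.observe();ci=camera_info("wrist");w=grab_frame("wrist");t=grab_frame("top");c=grab_frame("scene")
pickle.dump((s,ci),open("w6.pkl","wb"));print(s["ee_pos"],s["eef_rot"],s["time"])
cv2.imwrite("pics/v6.png",np.hstack([cv2.resize(w[:,76:436],(400,426)),cv2.resize(c[170:330,140:290],(400,426),interpolation=cv2.INTER_CUBIC)]))
```

```text
[ 0.63187537 -0.11587761  0.13201228] [-3.14048257e+00 -4.02573812e-04  1.66805407e+00] 18.9
```

View pics/v6.png

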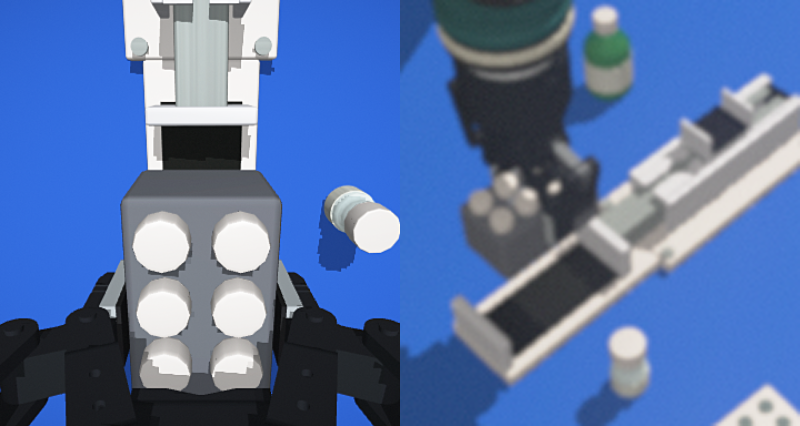

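The rack is centred across the bed: cap mid-column 200, bed edges 143 and 257. I'll check y against the sliding jaw, whose front top edge is at row ~125.

Run:
```python
from h import *
import pickle
s,ci=pickle.load(open("w6.pkl","rb"))
for r in (108,125): print(r,ray(ci,[(256,(r+.5)/1.1094-.5)],.047))
T=R.from_euler("xyz",s["eef_rot"]);print(T.inv().apply(ray(ci,[(256,112.5)],.047)-s["ee_pos"]))
```

```text
108 [[ 0.62512355 -0.05103101  0.047     ]]
125 [[ 0.62597528 -0.05974384  0.047     ]]
[[ 0.05647905 -0.00032699  0.08503544]]
```

Call:
step_arm:
  deltas:
    - [0, 0, 0.25, 0, 0, 0]
    - [0, 0, 0.5, 0, 0, 0]
    - [0, 0, 0.7, 0, 0, 0]
    - [0, 0, 0.8, 0, 0, 0]
    - [0, 0, 0.8, 0, 0, 0]

```text
time: 19.55
ee_pos: [0.6309, -0.1152, 0.0521]
eef_rot: [-3.14, -0.001, 1.67]
contact_force: [-0.1, -0.6, -1.6]
opening: 0.576
```

Call:
step_arm:
  deltas:
    - [0, 0, 0.01, 0, 0, 0]
    - [0, 0, 0.02, 0, 0, 0]
    - [0, 0, 0.03, 0, 0, 0]
    - [0, 0, 0.03, 0, 0, 0]

```text
time: 19.95
ee_pos: [0.6321, -0.1157, 0.0501]
eef_rot: [3.141, 0.0, 1.67]
contact_force: [0.1, -0.2, -3.8]
opening: 0.576
```

Call:
step_arm:
  deltas:
    - [0, 0, 0.01, 0, 0, 0]
    - [0, 0, 0.02, 0, 0, 0]
    - [0, 0, 0.02, 0, 0, 0]

```text
time: 20.25
ee_pos: [0.6319, -0.1156, 0.0476]
eef_rot: [-3.141, -0.0, 1.67]
contact_force: [-1.0, 0.2, -2.9]
opening: 0.575
```

Call:
step_arm:
  deltas:
    - [0, 0, 0.01, 0, 0, 0]
    - [0, 0, 0.01, 0, 0, 0]
    - [0, 0, 0.01, 0, 0, 0]

```text
time: 20.55
ee_pos: [0.6319, -0.1157, 0.0467]
eef_rot: [-3.142, -0.0, 1.67]
contact_force: [-0.8, 0.0, -2.4]
opening: 0.576
```

Call:
step_arm:
  deltas:
    - [0, 0, 0.005, 0, 0, 0]
    - [0, 0, 0.01, 0, 0, 0]
    - [0, 0, 0.01, 0, 0, 0]

```text
time: 20.85
ee_pos: [0.632, -0.1157, 0.046]
eef_rot: [3.141, 0.0, 1.67]
contact_force: [-1.4, -0.2, 1.4]
opening: 0.573
```

Call:
step_arm:
  deltas:
    - [0, 0, 0, 0, 0, 0]
    - [0, 0, 0, 0, 0, 0]
    - [0, 0, 0, 0, 0, 0]
    - [0, 0, 0, 0, 0, 0]
  claw: 75

```text
time: 21.25
ee_pos: [0.632, -0.1157, 0.0458]
eef_rot: [3.141, 0.0, 1.67]
contact_force: [-0.4, -0.4, -0.6]
opening: 0.878
```

Call:
step_arm:
  deltas:
    - [0, 0, -0.2, 0, 0, 0]
    - [0, 0, -0.5, 0, 0, 0]
    - [0, 0, -0.9, 0, 0, 0]
    - [0, 0, -1, 0, 0, 0]

```text
time: 21.65
ee_pos: [0.6333, -0.1161, 0.1498]
eef_rot: [3.137, 0.002, 1.67]
contact_force: [1.0, -0.2, -0.0]
opening: 0.882
```

Call:
step_arm:
  deltas:
    - [0, -0.9, -0.6, 0, 0, 0]
    - [0, -0.9, -0.6, 0, 0, 0]
    - [0, -0.9, -0.6, 0, 0, 0]

```text
time: 21.95
ee_pos: [0.54, -0.1248, 0.2086]
eef_rot: [3.14, 0.001, 1.669]
contact_force: [1.6, 0.4, -0.7]
opening: 0.876
```

Call:
step_arm:
  deltas:
    - [0.7, -0.9, 0, 0, 0, 0.1]
    - [0.7, -0.9, 0, 0, 0, 0.1]
    - [0.7, -0.9, 0, 0, 0, 0.1]
    - [0.7, -0.9, 0, 0, 0, 0.1]
    - [0.7, -0.9, 0, 0, 0, 0.1]

```text
time: 22.45
ee_pos: [0.4468, -0.0641, 0.2058]
eef_rot: [3.141, 0.0, 1.357]
contact_force: [0.3, -0.4, 0.4]
opening: 0.88
```

Run:
```python
from h import *
from bench import camera_info,sensors,grab_frame
import cv2,pickle
s=sensors.observe();ci=camera_info("wrist");w=grab_frame("wrist");t=grab_frame("top");c=grab_frame("scene")
pickle.dump((s,ci),open("w7.pkl","wb"));print(s["ee_pos"],s["eef_rot"],s["time"],s["contact_force"])
cv2.imwrite("pics/v7.png",np.hstack([cv2.resize(w[:,200:],(400,492)),cv2.resize(c[180:310,150:256+4],(400,492),interpolation=cv2.INTER_CUBIC)]))
cv2.imwrite("pics/v7t.png",t)
```

```text
[ 0.44680846 -0.06407289  0.20580567] [3.14070357e+00 1.23329199e-04 1.35678429e+00] 22.45 [ 0.32120246 -0.40952001  0.39258281]
```

View pics/v7.png

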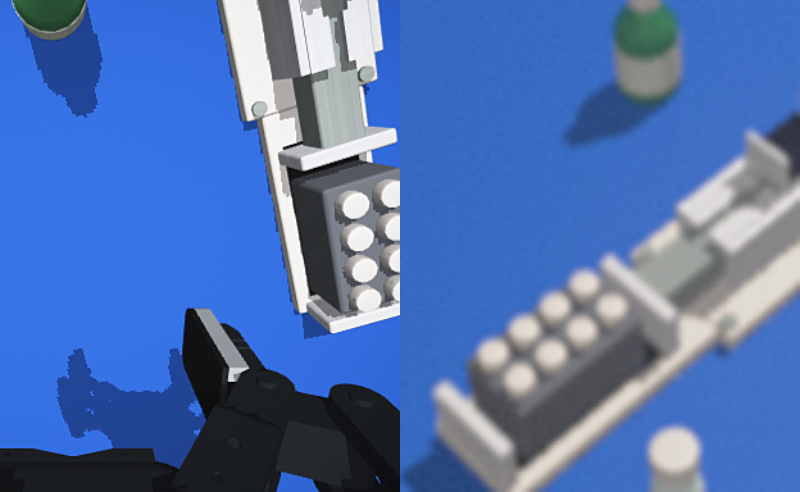

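The rack sits between the jaws. Now a numeric check using the left cap column, from (354,205) to (366,298).

Run:
```python
from h import *
import pickle
np.set_printoptions(precision=4,suppress=True)
s,ci=pickle.load(open("w7.pkl","rb"))
p=np.array([(354,205),(357,237),(361,268),(366,298)],float);p[:,0]=(p[:,0]+.5)*312/400-.5+200;p[:,1]=(p[:,1]+.5)*384/492-.5
c=ray(ci,p,.067);print(c);d=c[0]-c[3];a=np.arctan2(d[1],d[0]);print(np.degrees(a),np.linalg.norm(d))
# offset of -x cap column from rack centre: half the cap pitch
ctr=c.mean(0)+.0118*np.array([np.sin(a),-np.cos(a),0]);print("rack centre",ctr)
q=np.array([(281,155),(303,169.5),(327,333)],float);q[:,0]=q[:,0]*.78+200;q[:,1]*=.7805
print("jaw corners",ray(ci,q,.047))
```

```text
[[ 0.6165 -0.0847  0.067 ]
 [ 0.6177 -0.1057  0.067 ]
 [ 0.6196 -0.127   0.067 ]
 [ 0.6222 -0.1487  0.067 ]]
95.12853797886343 0.06426750446061899
rack centre [ 0.6308 -0.1155  0.067 ]
jaw corners [[ 0.5845 -0.0495  0.047 ]
 [ 0.5974 -0.0617  0.047 ]
 [ 0.6069 -0.1828  0.047 ]]
```

```bash
python3 -c "
from bench import manip,sensors
print(sensors.observe()['contact_force'], manip.job_done())"
```

```text
the job is handed in; nothing more can be done
[ 0.53612878 -0.02915242 -0.32301869] None
```

The cradle is widened to its next hole, the low rack stands between the jaws, and the job was handed in at about 22.6 s with the gripper clear.

- **Cradle:** I pressed the button to about 6 N, slid the tube roughly 22 mm, then lifted off the plate. I then pushed only the ear in 1 mm steps until the tube stopped dead. It stopped at a slide of about 45 mm, holding 11 N with no movement. No reading on the cradle was higher than that.
- **Rack:** The last picture puts its centre at (0.631, -0.1155), within about 1 mm of the target. It is turned 95.1° against a cradle axis of about 95.5°. It has roughly 10 mm clear to each jaw and to each side of the bed.
- **Bystanders:** I never moved near the vial, bottle or pipettes, and the vial and bottle looked undisturbed in the last picture. I didn't recheck the pipettes.

**What is less certain:**
- I judged the button fully out from the dead stop and the look of the plate in the scene view, not from a height measurement.
- Estimates of the fixed jaw's position differed by up to 6 mm between pictures, so I placed the rack by the fitted centre line.
- A brief 12.8 N upward force showed while gripping the rack on the bench.

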